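Seat the board plugs, then hold the sprung test arm at its stop

ROBOT

A 6-joint arm with a two-finger parallel gripper is mounted at the origin on the work surface. World frame = base frame: x ahead of the robot, y to its left, z up, the work surface at z = 0. Lengths are in m, angles in rad, forces in N, time in s.
With the tool pointing down it reaches from about 0.3 to 0.825 m from the base axis. Payload 5.4 kg.
Tool frame: the origin (TCP) lies on the centre line of the jaws, within the pads' length; the fingertips stand 17 mm ahead of it and the grasp point (between the pads) lies 2 mm behind it; x points along the fingers, y is the direction in which the jaws open and shut, and the axes are right-handed (so a half turn about x gives the same grasp; the last joint's range is limited). The gripper opens to 92 mm and grips with 3 to 60 N. Pads are 20 mm wide; open, the fingers measure 128 mm over their backs; the gripper's body (75 mm by 189 mm) begins 69 mm behind the grasp point.
Start: joints at [-1.443, 0.158, 1.597, -0, 1.386, -0.21], TCP at [0.191, -0.542, 0.232] pointing down, gripper open.
Joint ranges: [-2.91, 2.91], [-0.94, 2.29], [0.18, 2.7], [-1.29, 4.43], [0.17, 2.64], [-3, 3]. Speed limits (rad/s): [2.57, 2.57, 3.14, 3.14, 3.14, 3.14].

INTERFACE

Orientations are given as a unit quaternion [w, x, y, z].
In Python, from bench import env, optics gives the robot as it stands.
- The arm moves only by the shell command python3 -m handwheel 'ROWS' [FORCE]. ROWS is a JSON object of lists of equal length, an entry for each row: "hand": the closure, from -1 (fully open) to 1 (shut); "delta_pos": the shift along the tool's x, y, z in mm, a list of three; "rot": the turn, a rotation vector about the tool's x, y, z in rad, a list of three. A call has 1 to 12 rows; each row shifts and turns the commanded pose from where the row before left it, along the tool's axes as they then stand; what a row does not reach is not made up. A row lasts 1/8 s, in which the tool goes at most 62.5 mm and 10.7 degrees, less where a joint would pass 70% of its speed; a pose out of reach is approached as far as the arm can. A call is refused whole if a number of a shift passes 62.5 or a number of a turn 0.188, either way. A call with a gripper value outside its range is refused whole. The fingers move at their own pace and stop on an object; FORCE is the grip in N (left out, the last holds). Time passes only in rows, so rows that do not move let the fingers close. It gives the time, the measured TCP pose, the force and the opening at its end, in the units of the state.
- env.read_state(): the state, without advancing time (a new reading comes with each control period).
- optics.read_camera(name): name is "scene" or "top" or "wrist"; returns the picture (384x512x3 uint8, red, green, blue); there is no depth.
- optics.camera_info(name): a dict with "fov_y" (degrees; the focal length in pixels is half the picture's height over the tangent of half this angle, whatever the lens; pixels are square), "cx", "cy" (the principal point, pixels), "T" (4x4, takes a point from camera to world coordinates); the wrist camera has in their place "hand_eye" (4x4, takes a point from camera to tool coordinates, whose origin is the TCP and whose axes are the tool frame's). Camera axes: x right, y up, looking along -z (the intrinsics and any distortion apply to the point x, -y, -z); pixel columns grow to the right and rows downward; lengths in m; the calibration is good to about 2 mm. A picture is of the moment at which its call begins: read the wrist's pose just before it. camera_info takes no time and is no camera call.
- env.finish_job(): hands the job in, once; it reports no verdict.
Trained networks look in the newest picture that a camera, given by its name, has taken for a name from the list of things; names that differ only in an ending like _2 or _b are one class to them, and where a whole thing is asked for, a point or a joint stands for the part that bears it (a point fixed in the world has none). Each returns a list of dicts, best first, with "confidence" (0 to 1); they miss things now and then, are a little off and sometimes report something else, mostly with a low value. They report only what shows in the picture. A call takes as long as a camera call.
- optics.look_for(target, camera): "uv" ([column, row] in pixels, amid what is visible of it).
The state is a dict: "time": time; "joints": joint angles; "dq": joint speeds; "tau": joint torques, N m; "eef_pos": TCP position; "ee_rot": TCP orientation; "contact_force": force on the tool from outside, world axes, zero at the start; "wrist_torque": the same for the moment, N m; "width": opening from 0.0 (shut) to 1.0 (fully open).
Only numpy, scipy, OpenCV 4.12 (cv2) and the standard library are available. Lean on these libraries where they do the work, as an engineer would, in place of code of your own. Each camera call takes 0.05 s, during which the arm holds its last target. There are 200 camera calls.

TASK

Get the television board ready and run its test: press every orange-topped plug that stands proud on the green board down until all three are fully home. Then, with the gripper's fingers, take the yellow peg of the sprung arm on the blue stand, swing the arm anticlockwise (seen from above) all the way against its red stop, and keep holding it there: the job finishes with the fingers still holding the arm hard at the stop, not let go. Leave the tools and other things lying around where they are.

Things in the scene. Friction and masses are not known exactly. Their poses are not given: they have to be found in the camera images.
- board: green television main board on an aluminium tray, 160 (x) x 210 (y) mm, on a 6 mm white foam sheet. Origin: centre of the tray's underside; z up. The board's upper face is 22 mm above the origin. A row of three equal black sockets lies along its y axis, at x = -35 mm, y = -60, 0 and +60 mm, each holding one plug; which plug is in which socket varies. The other components are low, at most 14 mm above the board's face
- plug_a (a joint): how far this plug is pushed down into its socket, m: 0 = standing fully proud, 0.009 = fully home (hard stop). It slides straight down, stays where it is left, and takes about 6 N to move
- plug_a_top (a point): centre of the top face of this orange-topped plug (20 x 30 mm, white sides; long side along the board's y; black socket 32 x 42 mm around it, 12 mm high). Home, the top is 15 mm above the board's face (3 mm above its socket); standing proud it is up to 24 mm above the board's face
- plug_b (a joint): how far this plug is pushed down into its socket, m: 0 = standing fully proud, 0.009 = fully home (hard stop). It slides straight down, stays where it is left, and takes about 6 N to move
- plug_b_top (a point): centre of the top face of this orange-topped plug (20 x 30 mm, white sides; long side along the board's y; black socket 32 x 42 mm around it, 12 mm high). Home, the top is 15 mm above the board's face (3 mm above its socket); standing proud it is up to 24 mm above the board's face
- plug_c (a joint): how far this plug is pushed down into its socket, m: 0 = standing fully proud, 0.009 = fully home (hard stop). It slides straight down, stays where it is left, and takes about 6 N to move
- plug_c_top (a point): centre of the top face of this orange-topped plug (20 x 30 mm, white sides; long side along the board's y; black socket 32 x 42 mm around it, 12 mm high). Home, the top is 15 mm above the board's face (3 mm above its socket); standing proud it is up to 24 mm above the board's face
- test_stand: hold-to-test stand: blue base plate 150 x 150 x 12 mm on the foam, carrying the pivot body, a sprung aluminium arm and a red stop post (13 mm thick, its top 54 mm above the origin). Origin: centre of the plate's underside; z up; fixed to the bench
- test_pivot (a point): on the arm's upright pivot axis, at the arm's mid height: 50 mm along the stand's +y from its origin, 44 mm above it. The pivot body and its steel cap (36 mm across) reach 56 mm above the stand's origin
- test_peg (a point): on the axis of the upright yellow peg (16 mm thick, round) at the free end of the arm, 5 mm below the peg's top; 100 mm from the pivot axis, 94 mm above the stand's origin. The bare peg runs from 44 mm below this point (where a 22 mm boss starts) up to its top; the flat arm (16 mm wide) is 10 mm thick, centred 50 mm below this point
- test_arm (a joint): angle of the sprung arm, rad: 0 = at rest, where its spring returns it; grows anticlockwise seen from above, to 0.9 at the hard stop (the arm's side then meets the red post). At rest the arm points from the pivot 2.05 rad clockwise from the stand's x axis, at the stop 1.15 rad clockwise of it. Pushing the peg takes about 2.5 N at rest and 8 N at the stop; let go, the arm swings back
- screwdriver: red-handled screwdriver 190 mm long lying on the foam between the board tray and the test stand; bystander. Origin: underside
- flux_jar: small amber jar, 40 mm across, 50 mm tall, standing on the foam; bystander. Origin: underside
- drill: blue and black cordless drill lying on its side on the bench at the left, about 260 x 190 x 56 mm; bystander. Origin: underside
- meter: yellow multimeter lying flat at the right, 160 x 85 x 34 mm; bystander. Origin: underside
- remote: black remote control lying flat at the back of the foam, 170 x 45 x 18 mm; bystander. Origin: underside
- tape: yellow ring of tape lying flat, 90 mm across, 20 mm high; bystander. Origin: underside
- screw_tray: open grey tray of screws, 90 x 130 x 25 mm; bystander. Origin: underside

How it is judged:
By the outcome, as a careful person would: the job done as asked, in the order asked, and still so for the second after the job is handed in, while the arm keeps its last pose, push and grip.
It also fails if it takes over 51 s, if anything falls off the work surface, if the arm or the gripper's body presses on something with over 40 N, if the wrist force passes 120 N, or if a joint passes its speed limit or range.

## Working session

There is one attempt and no reset: what is moved stays moved. The work goes in short steps, Python scripts to look and compute and a shell command to move; the robot and the scene stay as the last step left them, time stands still between calls to the robot, and variables do not carry over. Pictures are saved under pics/ and viewed, about 8 in all and at most 12, crops included, and the job is handed in when it is done.

```bash
mkdir -p pics; ls; python3 - <<'E'
from bench import env, optics
import cv2, numpy as np
print(env.read_state())
for n in ["scene","top","wrist"]:
    print(n,optics.camera_info(n))
for n in ["scene","top"]:
    im=optics.read_camera(n); cv2.imwrite(f"pics/{n}0.png",cv2.resize(im[:,:,::-1],(800,600)))
    for t in ["plug_a_top","plug_a","test_peg","test_pivot","test_stand","board","flux_jar","screwdriver"]:
        try: print(n,t,[(np.round(d["uv"],1).tolist(),round(d["confidence"],2)) for d in optics.look_for(t,n)])
        except Exception as e: print(n,t,e)
E
```

```text
pics
{'time': 0.0, 'joints': array([-1.44307206e+00,  1.59039808e-01,  1.59823658e+00, -1.90737021e-05,
        1.38621465e+00, -2.10123884e-01]), 'dq': array([ 3.31992833e-04,  7.92810014e-05,  9.69927131e-04, -5.02374666e-05,
        2.10397760e-03, -1.21045157e-03]), 'tau': array([-1.58840919e-06, -3.85573089e+01, -3.22107160e+01,  7.01551535e-02,
        3.80132021e-02, -1.40000648e-04]), 'eef_pos': array([ 0.19047087, -0.54189478,  0.23062192]), 'ee_rot': array([ 0.11821038,  0.69706248,  0.11955214, -0.69702044]), 'contact_force': array([-0.16875317,  0.57677173, -0.01651627]), 'wrist_torque': array([-0.00062778, -0.00688941,  0.02213019]), 'width': 1.0006332983202388}
scene {'fov_y': 56.80368543135139, 'cx': 257.35791961825413, 'cy': 190.13530725199323, 'T': array([[-0.84486597, -0.4659427 ,  0.26286669,  0.91535275],
       [ 0.53482689, -0.7239547 ,  0.43571755,  0.48361089],
       [-0.01271584,  0.50871111,  0.86084338,  1.04155388],
       [ 0.        ,  0.        ,  0.        ,  1.        ]])}
top {'fov_y': 57.2199728224133, 'cx': 255.23885600059717, 'cy': 195.4586824806
[... 963 characters left out ...]
t_stand [([240.7, 142.6], 0.63), ([245.5, 137.8], 0.48), ([349.9, 240.1], 0.42), ([336.4, 228.5], 0.26)]
scene board [([326.5, 239.5], 0.88), ([328.2, 209.7], 0.73), ([243.8, 135.9], 0.51)]
scene flux_jar [([244.3, 200.5], 0.65)]
scene screwdriver [([306.5, 175.0], 0.71)]
top plug_a_top [([164.0, 240.0], 0.47), ([326.1, 220.0], 0.43)]
top plug_a [([201.5, 239.6], 0.58), ([255.3, 174.2], 0.55)]
top test_peg [([328.1, 219.4], 0.72)]
top test_pivot [([333.1, 216.0], 0.58), ([326.8, 220.1], 0.54)]
top test_stand [([329.5, 214.5], 0.84), ([200.3, 236.4], 0.42)]
top board [([183.3, 223.3], 0.81)]
top flux_jar [([255.6, 176.9], 0.46)]
top screwdriver [([244.0, 246.6], 0.74), ([311.0, 151.8], 0.49)]
```

View pics/top0.png

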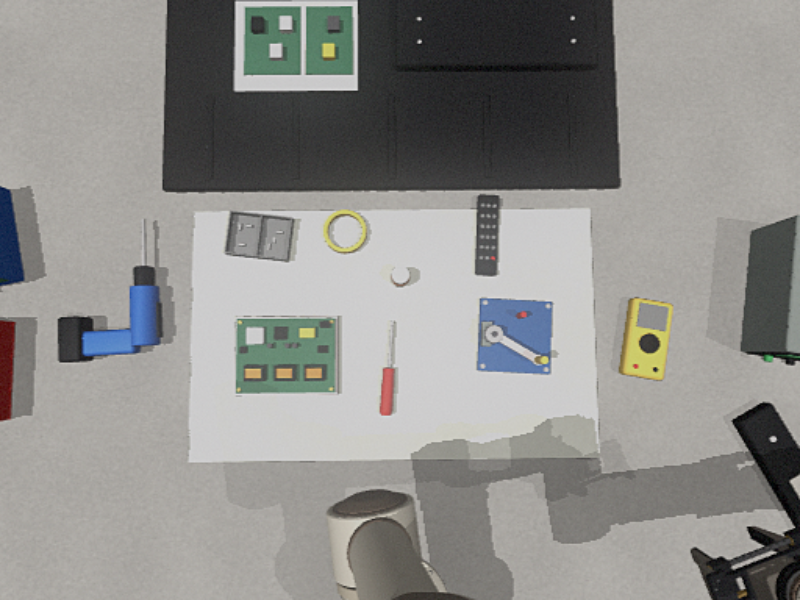

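View pics/scene0.png

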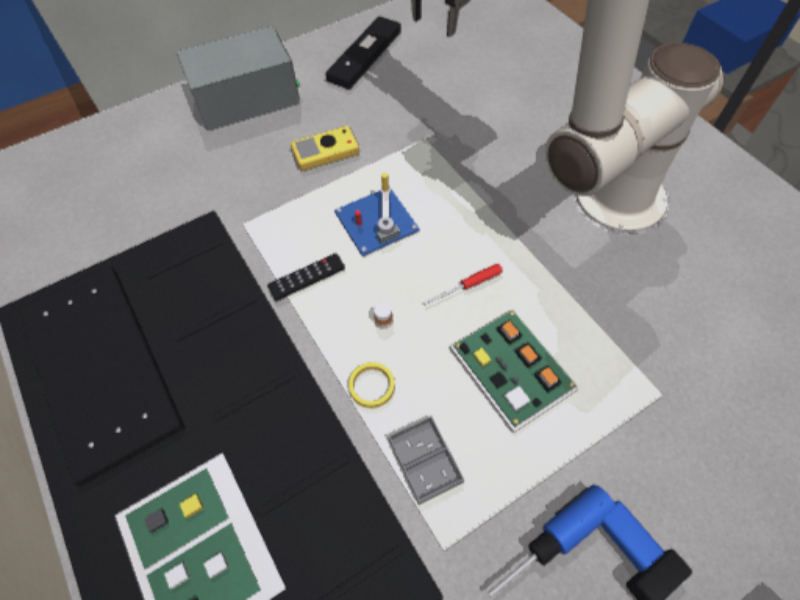

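Top view (800x600 scale): orange plugs at (254,373), (285,373) and (316,373), the peg at (542,359), the pivot at (494,334) and the red stop at (523,314). The gripper is at lower right. The scene view agrees with this. Next I triangulate using colour blobs.

```bash
cat > h.py <<'E'
from bench import env, optics
import cv2, numpy as np
from scipy.spatial.transform import Rotation as R
def rot(q): return R.from_quat(np.array(q)[[1,2,3,0]])
def camT(n,s=None):
    c=optics.camera_info(n)
    if n!="wrist": return c,np.array(c["T"])
    s=s or env.read_state(); T=np.eye(4); T[:3,:3]=rot(s["ee_rot"]).as_matrix(); T[:3,3]=s["eef_pos"]
    return c,T@c["hand_eye"]
def ray(n,uv,s=None):
    c,T=camT(n,s); f=192/np.tan(np.radians(c["fov_y"]/2))
    d=T[:3,:3]@np.array([(uv[0]-c["cx"])/f,-(uv[1]-c["cy"])/f,-1]); return T[:3,3],d
def atz(n,uv,z,s=None):
    o,d=ray(n,uv,s); return o+d*(z-o[2])/d[2]
def tri(rays):
    A=np.zeros((3,3));b=np.zeros(3)
    for o,d in rays:
        d=d/np.linalg.norm(d);P=np.eye(3)-np.outer(d,d);A+=P;b+=P@o
    p=np.linalg.solve(A,b); return p,[np.linalg.norm(np.cross(p-o,d/np.linalg.norm(d)))*1e3 for o,d in rays]
def proj(n,p,s=None):
    c,T=camT(n,s); f=192/np.tan(np.radians(c["fov_y"]/2)); q=np.linalg.inv(T)@np.append(p,1)
    return np.array([c["cx"]+f*q[0]/-q[2],c["cy"]-f*q[1]/-q[2]])
def blobs(im,lo,hi,roi,amin=8):
    h=cv2.cvtColor(im,cv2.COLOR_RGB2HSV);m=cv2.inRange(h,np.array(lo),np.array(hi))
    k=np.zeros_like(m);x0,y0,x1,y1=roi;k[y0:y1,x0:x1]=m[y0:y1,x0:x1]
    n,_,st,ce=cv2.connectedComponentsWithStats(k)
    return sorted([(ce[i].round(2).tolist(),int(st[i,4]),st[i,:4].tolist()) for i in range(1,n) if st[i,4]>=amin])
def totool(p,s=None):
    s=s or env.read_state(); return rot(s["ee_rot"]).inv().apply(np.array(p)-s["eef_pos"])*1e3
E
python3 - <<'E'
from h import *
np.set_printoptions(precision=4,suppress=True)
t=optics.read_camera("top"); s=optics.read_camera("scene")
O=([6,130,120],[16,255,255]);Y=([19,110,100],[32,255,255]);B=([100,100,60],[118,255,255])
ot=blobs(t,*O,(145,225,220,255));os_=blobs(s,*O,(280,190,380,265))
yt=blobs(t,*Y,(300,185,370,245),4);ys=blobs(s,*Y,(235,105,260,130),4)
rt=blobs(t,[0,120,80],[5,255,255],(305,185,360,245),3);rs=blobs(s,[0,120,80],[5,255,255],(210,120,260,160),3)
for x in (ot,os_,yt,ys,rt,rs,blobs(t,*B,(295,180,365,245)),blobs(s,*B,(205,115,275,165))):print(x)
ot=ot[:3]; os_=sorted(os_)
for a,b in zip(ot,os_[::-1]): print("plug",tri([ray("top",a[0]),ray("scene",b[0])]))
print("peg",tri([ray("top",yt[0][0]),ray("scene",ys[0][0])]))
print(rot(env.read_state()["ee_rot"]).as_matrix())
for uv in [(236,317),(339,317),(236,395),(339,395)]: print("board",atz("top",np.array(uv)*.64,.028))
for uv in [(479,298),(552,299),(478,371),(551,375)]: print("stand",atz("top",np.array(uv)*.64,.018))
print("pivot",atz("top",np.array([494,334])*.64,.062))
E
```

```text
[]
[([326.37, 210.0], 57, [322, 205, 10, 10]), ([338.15, 225.48], 62, [333, 221, 11, 10]), ([351.18, 239.95], 66, [346, 235, 11, 11])]
[([347.89, 230.05], 19, [346, 228, 5, 5])]
[([245.89, 115.8], 35, [244, 111, 4, 11])]
[([334.5, 200.8], 10, [333, 200, 4, 3])]
[([228.69, 138.62], 16, [228, 135, 3, 9])]
[([323.84, 230.34], 521, [306, 219, 46, 20]), ([333.55, 205.31], 980, [307, 191, 46, 39])]
[([239.04, 141.18], 964, [215, 122, 53, 41])]
peg (array([ 0.4899, -0.2926,  0.0754]), [np.float64(2.051559780310159), np.float64(2.0515597803102996)])
[[-0.      0.3315 -0.9435]
 [ 0.     -0.9435 -0.3315]
 [-1.     -0.      0.    ]]
board [0.5831 0.3175 0.028 ]
board [0.5811 0.108  0.028 ]
board [0.426  0.3152 0.028 ]
board [0.4237 0.1082 0.028 ]
stand [ 0.6181 -0.1799  0.018 ]
stand [ 0.6146 -0.3308  0.018 ]
stand [ 0.4684 -0.1745  0.018 ]
stand [ 0.4587 -0.3236  0.018 ]
pivot [ 0.5423 -0.2011  0.062 ]
```

```bash
python3 -m handwheel '{"hand":[-1,-1,-1,-1,-1,-1,-1,-1,-1,-1,-1,-1],"delta_pos":[[0,0,0],[0,0,0],[2,-50,-18],[2,-50,-18],[2,-50,-18],[2,-50,-18],[2,-50,-18],[2,-50,-18],[2,-50,-18],[2,-50,-18],[2,-50,-18],[2,-50,-18]],"rot":[[0.169,0,0],[0.169,0,0],[0,0,0],[0,0,0],[0,0,0],[0,0,0],[0,0,0],[0,0,0],[0,0,0],[0,0,0],[0,0,0],[0,0,0]]}'
python3 -m handwheel '{"hand":[-1,-1,-1,-1,-1,-1,-1],"delta_pos":[[2,-50,-18],[2,-50,-18],[2,-50,-18],[2,-50,-18],[2,-50,-18],[0,0,0],[0,0,0]],"rot":[[0,0,0],[0,0,0],[0,0,0],[0,0,0],[0,0,0],[0,0,0],[0,0,0]]}'
python3 - <<'E'
from h import *
np.set_printoptions(precision=4,suppress=True)
s=env.read_state(); im=optics.read_camera("wrist"); cv2.imwrite("pics/w1.png",im[:,:,::-1])
print(s["eef_pos"],s["joints"]); print(rot(s["ee_rot"]).as_matrix())
for b in blobs(im,[5,130,100],[17,255,255],(100,0,420,384),150): print(b,atz("wrist",b[0],.043,s),atz("wrist",b[0],.052,s))
t=[(np.round(d["uv"],1).tolist(),round(d["confidence"],2)) for d in optics.look_for("plug_a_top","wrist")]; print(t)
E
```

```text
time: 2.5
eef_pos: [0.3711, -0.0409, 0.2119]
ee_rot: [0.0, 0.708, -0.0, -0.707]
contact_force: [0.8, -0.2, 0.3]
width: 1.0
time: 3.38
eef_pos: [0.4605, 0.2072, 0.2015]
ee_rot: [-0.0, -0.707, 0.0, 0.707]
contact_force: [0.4, 0.2, 0.4]
width: 0.998
[0.4605 0.2072 0.2015] [ 0.1833  0.0011  1.8248 -0.0005  1.3163  1.754 ]
[[-0.0005  0.0002 -1.    ]
 [-0.0006 -1.     -0.0002]
 [-1.      0.0005  0.0005]]
([185.78, 169.76], 219, [167, 158, 32, 21]) [0.4659 0.2761 0.043 ] [0.468  0.2741 0.052 ]
([244.93, 168.15], 366, [228, 157, 31, 21]) [0.4677 0.2162 0.043 ] [0.4697 0.2159 0.052 ]
([303.58, 168.43], 601, [289, 159, 31, 20]) [0.4675 0.1569 0.043 ] [0.4695 0.1583 0.052 ]
[([181.9, 166.3], 0.96)]
```

View pics/w1.png

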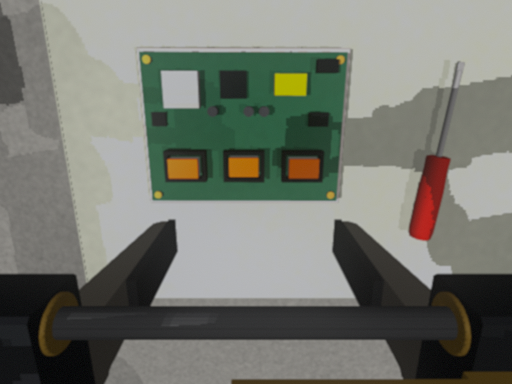

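Wrist view: tray squared up to the world axes, plugs at about (183,168), (243,168) and (304,169), and the screwdriver off to the right. Next I close the fingers and hover over the left plug.

```bash
python3 -m handwheel '{"hand":[1,1,1,1,1,1,1,1],"delta_pos":[[20,-35,-4],[20,-34,-4],[40,0,0],[40,0,0],[0,0,0],[0,0,0],[0,0,0],[0,0,0]],"rot":[[0,0,0],[0,0,0],[0,0,0],[0,0,0],[0,0,0],[0,0,0],[0,0,0],[0,0,0]]}' 20
python3 - <<'E'
from h import *
s=env.read_state(); im=optics.read_camera("wrist"); cv2.imwrite("pics/w2.png",im[:,:,::-1])
for b in blobs(im,[5,130,100],[17,255,255],(0,0,512,384),150): print(b,atz("wrist",b[0],.043,s),atz("wrist",b[0],.052,s))
p=s["eef_pos"]; print(proj("wrist",p-[0,0,.017],s))
t=optics.read_camera("top"); cv2.imwrite("pics/t2.png",cv2.resize(t[215:265,140:230,::-1],(720,400),interpolation=cv2.INTER_CUBIC))
E
```

```text
time: 4.47
eef_pos: [0.4697, 0.2767, 0.0832]
ee_rot: [-0.0, 0.708, 0.0, -0.706]
contact_force: [0.3, -0.1, 0.7]
width: 0.156
([252.89, 221.26], 1026, [228, 209, 48, 30]) [0.46780466 0.27703664 0.043     ] [0.47145276 0.27696744 0.052     ]
([342.82, 219.43], 1393, [319, 205, 49, 30]) [0.46918542 0.21791574 0.043     ] [0.47276943 0.22059083 0.052     ]
([438.98, 222.93], 1485, [414, 208, 52, 31]) [0.46681069 0.15440647 0.043     ] [0.47050493 0.16002957 0.052     ]
[253.22692976 233.12600556]
```

View pics/w2.png

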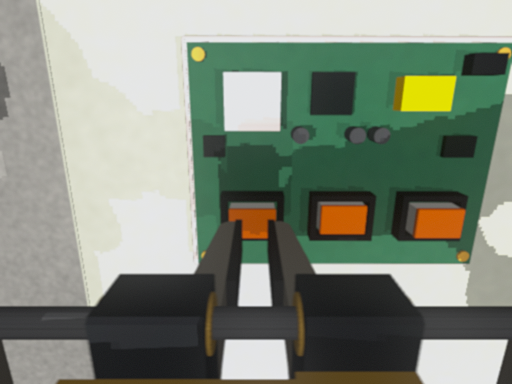

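Wrist view: the closing fingertips at about (253,222) sit centred over the left plug at (253,221). Pressing it now.

```bash
python3 -m handwheel '{"hand":[1,1,1,1,1,1,1],"delta_pos":[[0,0,0],[12,0,0],[3,0,0],[3,0,0],[3,0,0],[2,0,0],[0,0,0]],"rot":[[0,0,0],[0,0,0],[0,0,0],[0,0,0],[0,0,0],[0,0,0],[0,0,0]]}'

```

```text
time: 5.45
eef_pos: [0.4686, 0.2764, 0.0602]
ee_rot: [-0.0, -0.707, 0.0, 0.708]
contact_force: [-6.8, -2.6, 17.0]
width: 0.004
```

```bash
python3 -m handwheel '{"hand":[1,1,1],"delta_pos":[[1,0,0],[1,0,0],[0,0,0]],"rot":[[0,0,0],[0,0,0],[0,0,0]]}'

```

```text
time: 5.82
eef_pos: [0.4688, 0.2765, 0.0602]
ee_rot: [-0.001, -0.707, 0.0, 0.708]
contact_force: [-13.0, -5.1, 31.0]
width: 0.004
```

Hard stop: force went from 17 to 31 N with no travel, and the top is at 43 mm as expected. Now the middle plug.

```bash
python3 -m handwheel '{"hand":[1,1,1,1,1,1,1,1,1,1,1],"delta_pos":[[-25,0,0],[0,29,0],[0,30,0],[0,0,0],[11,0,0],[3,0,0],[3,0,0],[3,0,0],[3,0,0],[1,0,0],[0,0,0]],"rot":[[0,0,0],[0,0,0],[0,0,0],[0,0,0],[0,0,0],[0,0,0],[0,0,0],[0,0,0],[0,0,0],[0,0,0],[0,0,0]]}'

```

```text
time: 7.2
eef_pos: [0.469, 0.2178, 0.0602]
ee_rot: [-0.0, -0.707, -0.0, 0.707]
contact_force: [-9.4, -2.1, 21.8]
width: 0.008
```

```bash
python3 -m handwheel '{"hand":[1,1,1,1,1,1,1,1,1,1,1,1],"delta_pos":[[1,0,0],[0,0,0],[-26,0,0],[0,30,0],[0,30,0],[0,0,0],[12,0,0],[3,0,0],[3,0,0],[3,0,0],[3,0,0],[0,0,0]],"rot":[[0,0,0],[0,0,0],[0,0,0],[0,0,0],[0,0,0],[0,0,0],[0,0,0],[0,0,0],[0,0,0],[0,0,0],[0,0,0],[0,0,0]]}'

```

```text
time: 8.7
eef_pos: [0.4679, 0.1582, 0.0602]
ee_rot: [-0.0, -0.706, -0.0, 0.708]
contact_force: [-10.4, -1.4, 19.5]
width: 0.005
```

```bash
python3 -m handwheel '{"hand":[1,1,1],"delta_pos":[[1,0,0],[1,0,0],[0,0,0]],"rot":[[0,0,0],[0,0,0],[0,0,0]]}'

```

```text
time: 9.07
eef_pos: [0.4681, 0.1582, 0.0601]
ee_rot: [-0.001, -0.706, -0.0, 0.708]
contact_force: [-16.9, -2.3, 35.6]
width: 0.007
```

All three plugs stop at the same height (TCP 60.2 mm), so all are home. Lifting and moving to the stand.

```bash
python3 -m handwheel '{"hand":[1,1,1,-1,-1,-1,-1,-1,-1,-1,-1,-1],"delta_pos":[[-50,0,0],[-50,0,0],[-50,0,0],[0,50,-4],[0,50,-4],[0,50,-4],[0,50,-4],[0,50,-4],[0,50,-4],[0,50,-4],[0,50,-4],[0,0,0]],"rot":[[0,0,0],[0,0,0],[0,0,0],[0,0,0],[0,0,0],[0,0,0],[0,0,0],[0,0,0],[0,0,0],[0,0,0],[0,0,0],[0,0,0]]}'
python3 - <<'E'
from h import *
np.set_printoptions(precision=4,suppress=True)
s=env.read_state(); im=optics.read_camera("wrist"); cv2.imwrite("pics/w3.png",im[:,:,::-1])
print(s["eef_pos"])
for b in blobs(im,[18,110,90],[32,255,255],(0,0,512,290),30): print(b,atz("wrist",b[0],.105,s))
for n in ("test_peg","test_pivot"): print(n,[(np.round(d["uv"],1).tolist(),round(d["confidence"],2),atz("wrist",d["uv"],.1 if n=="test_peg" else .05,s)) for d in optics.look_for(n,"wrist")])
E
```

```text
time: 10.58
eef_pos: [0.5007, -0.245, 0.2061]
ee_rot: [0.001, -0.707, 0.001, 0.707]
contact_force: [-0.1, -0.2, 0.4]
width: 0.966
[ 0.5007 -0.245   0.2061]
([302.4, 201.93], 234, [294, 194, 18, 17]) [ 0.4914 -0.2864  0.105 ]
([487.92, 157.34], 4817, [445, 57, 67, 160]) [ 0.5294 -0.4363  0.105 ]
test_peg [([243.8, 157.7], 0.72, array([ 0.5287, -0.2368,  0.1   ]))]
test_pivot [([260.0, 130.5], 0.97, array([ 0.5459, -0.2511,  0.05  ]))]
```

View pics/w3.png

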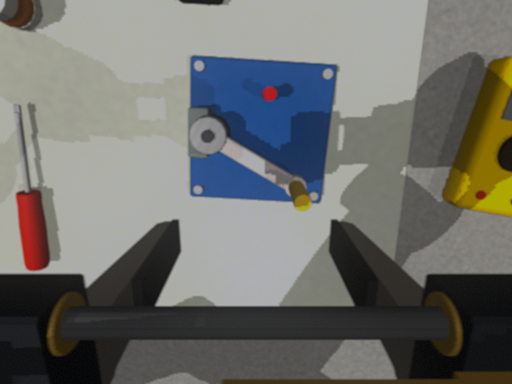

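Wrist view: pivot cap at (208,135), red post at (270,94), peg top at about (304,203). The network's "test_peg" hit is really the arm, so I discard it. Now I compute the stand pose.

```bash
python3 - <<'E'
from h import *
np.set_printoptions(precision=4,suppress=True)
s=env.read_state()
C=np.array([atz("wrist",u,.018,s) for u in [(191,57),(337,66),(323,203),(191,196)]]);print(C,C.mean(0))
e=[C[0]-C[3],C[1]-C[2],C[0]-C[1],C[3]-C[2]]; print([np.linalg.norm(v) for v in e])
# stand x ~ C0-C3 ; stand y ~ C0-C1
yaw=np.mean([np.arctan2(e[0][1],e[0][0]),np.arctan2(e[1][1],e[1][0]),np.arctan2(-e[2][0],e[2][1]),np.arctan2(-e[3][0],e[3][1])]);print("yaw",yaw)
o=C.mean(0)[:2]; pv=atz("wrist",(208,135),.062,s)[:2]; pk=atz("wrist",(304,203.5),.105,s)[:2]
print("pivot plate",o+.05*np.array([-np.sin(yaw),np.cos(yaw)]),"cap",pv,"post",atz("wrist",(270,94),.06,s))
print("peg seen",pk,"r",np.linalg.norm(pk-pv),"ang",np.arctan2(*(pk-pv)[::-1]),"expected",-2.05+yaw)
for a in(-2.05,-1.15):
    print(pv+.1*np.array([np.cos(a+yaw),np.sin(a+yaw)]))
E
```

```text
[[ 0.6156 -0.1775  0.018 ]
 [ 0.6073 -0.3251  0.018 ]
 [ 0.4607 -0.32    0.018 ]
 [ 0.4688 -0.1696  0.018 ]] [ 0.5381 -0.248   0.018 ]
[np.float64(0.1470790556877856), np.float64(0.14667922849417825), np.float64(0.14776671553002843), np.float64(0.150625587285644)]
yaw -0.04961798639511087
pivot plate [ 0.5406 -0.1981] cap [ 0.5428 -0.1981] post [ 0.5798 -0.2558  0.06  ]
peg seen [ 0.4901 -0.2841] r 0.1008347813317157 ang -2.121322382477678 expected -2.0996179863951108
[ 0.4924 -0.2845]
[ 0.5791 -0.2913]
```

```bash
python3 -m handwheel '{"hand":[-1,-1,-1,-1,-1,-1,-1,-1,-1,-1,-1],"delta_pos":[[0,0,0],[0,0,0],[0,0,0],[0,0,0],[0,0,0],[0,0,0],[0,6,20],[0,6,19],[36,0,0],[36,0,0],[0,0,0]],"rot":[[-0.173,0,0],[-0.173,0,0],[-0.173,0,0],[-0.173,0,0],[-0.173,0,0],[-0.173,0,0],[0,0,0],[0,0,0],[0,0,0],[0,0,0],[0,0,0]]}'
python3 - <<'E'
from h import *
np.set_printoptions(precision=4,suppress=True)
s=env.read_state(); im=optics.read_camera("wrist"); cv2.imwrite("pics/w4.png",im[:,:,::-1])
print(s["eef_pos"],s["joints"],rot(s["ee_rot"]).as_matrix()[:,1])
for b in blobs(im,[18,110,90],[32,255,255],(150,100,360,320),30): print(b,atz("wrist",b[0],.105,s),totool(atz("wrist",b[0],.105,s),s))
print(proj("wrist",[.491,-.2845,.105],s))
E
```

```text
time: 12.1
eef_pos: [0.4889, -0.2816, 0.1316]
ee_rot: [-0.348, -0.614, -0.352, 0.615]
contact_force: [0.4, -0.1, -0.1]
width: 1.003
[ 0.4889 -0.2816  0.1316] [-0.7366  0.2328  1.7176 -0.0001  1.198  -0.201 ] [ 0.86   -0.5103 -0.0066]
([262.07, 222.54], 840, [251, 199, 25, 45]) [ 0.4937 -0.2811  0.105 ] [26.5522  4.0251 -2.7955]
[261.0706 228.9447]
```

View pics/w4.png

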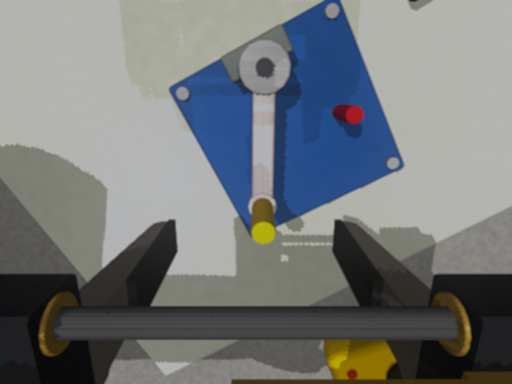

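Wrist view: the peg top at (263,232) lies between the open fingers, and the arm runs straight up to the pivot at (265,67), so the jaws open along the tangent. I shift about 4 mm, descend and grip.

```bash
python3 -m handwheel '{"hand":[-1,-1,-1,-0.5,0,1,1,1,1,1,1],"delta_pos":[[5,4,3],[20,0,0],[20,0,0],[0,0,0],[0,0,0],[0,0,0],[0,0,0],[0,0,0],[0,0,0],[0,0,0],[0,0,0]],"rot":[[0,0,0],[0,0,0],[0,0,0],[0,0,0],[0,0,0],[0,0,0],[0,0,0],[0,0,0],[0,0,0],[0,0,0],[0,0,0]]}' 40

```

```text
time: 13.52
eef_pos: [0.4926, -0.2867, 0.0895]
ee_rot: [-0.35, -0.614, -0.351, 0.614]
contact_force: [-2.4, 0.6, 2.8]
width: 0.167
```

```bash
python3 -m handwheel '{"hand":[1,1,1,1,1,1],"delta_pos":[[0,9,-0.4],[0,9,-0.4],[0,9,-0.4],[0,9,-0.4],[0,9,-0.4],[0,0,0]],"rot":[[-0.09,0,0],[-0.09,0,0],[-0.09,0,0],[-0.09,0,0],[-0.09,0,0],[0,0,0]]}'
python3 - <<'E'
from h import *
s=env.read_state(); p=s["eef_pos"][:2]
for pv in ([.5428,-.1981],[.5406,-.1981]):
    for q in (p,[.4926,-.2867]): d=np.array(q)-pv; print(np.linalg.norm(d),np.arctan2(d[1],d[0]))
print(s["contact_force"],rot(s["ee_rot"]).inv().apply(s["contact_force"]))
E
```

```text
time: 14.28
eef_pos: [0.5349, -0.3002, 0.0895]
ee_rot: [-0.478, -0.52, -0.479, 0.521]
contact_force: [-5.7, 1.4, 3.8]
width: 0.163
0.10244813838910613 -1.647600258687244
0.10183319694480773 -2.086288376914984
0.10230285450271852 -1.6261572346592787
0.10076685963152766 -2.0672917968954034
[-5.68022274  1.37934283  3.78675958] [-3.77276449 -5.78424098 -0.90325502]
```

```bash
python3 -m handwheel '{"hand":[1,1,1,1,1,1],"delta_pos":[[0,9,-0.4],[0,9,-0.4],[0,9,-0.4],[0,9,-0.4],[0,9,-0.4],[0,0,0]],"rot":[[-0.09,0,0],[-0.09,0,0],[-0.09,0,0],[-0.09,0,0],[-0.09,0,0],[0,0,0]]}'
python3 - <<'E'
from h import *
s=env.read_state(); p=s["eef_pos"][:2]; d=p-[.5428,-.1981]; print(np.linalg.norm(d),np.arctan2(d[1],d[0]))
print(rot(s["ee_rot"]).inv().apply(s["contact_force"]))
E
```

```text
time: 15.02
eef_pos: [0.5783, -0.2944, 0.0895]
ee_rot: [0.582, 0.4, 0.584, -0.401]
contact_force: [-8.0, -0.4, 4.8]
width: 0.163
0.10260997094477152 -1.217771613279173
[-4.72993857 -7.63098441 -2.47341807]
```

```bash
python3 -m handwheel '{"hand":[1,1,1],"delta_pos":[[0,2,0],[0,0,0],[0,0,0]],"rot":[[0,0,0],[0,0,0],[0,0,0]]}'
python3 - <<'E'
from h import *
s=env.read_state(); p=s["eef_pos"][:2]; d=p-[.5428,-.1981]; print(np.linalg.norm(d),np.arctan2(d[1],d[0]))
print(rot(s["ee_rot"]).inv().apply(s["contact_force"]))
E
```

```text
time: 15.4
eef_pos: [0.5787, -0.2942, 0.0894]
ee_rot: [0.581, 0.4, 0.584, -0.402]
contact_force: [-12.6, -2.0, 6.7]
width: 0.163
0.10261906955552311 -1.212978958217086
[ -6.64669718 -12.52600579  -2.62893768]
```

```bash
python3 -m handwheel '{"hand":[1,1,1],"delta_pos":[[0,2,0],[0,0,0],[0,0,0]],"rot":[[0,0,0],[0,0,0],[0,0,0]]}'
python3 - <<'E'
from h import *
s=env.read_state(); p=s["eef_pos"][:2]; d=p-[.5428,-.1981]; print(np.linalg.norm(d),np.arctan2(d[1],d[0]))
print(rot(s["ee_rot"]).inv().apply(s["contact_force"]))
E
```

```text
time: 15.78
eef_pos: [0.5791, -0.2941, 0.0894]
ee_rot: [0.58, 0.399, 0.585, -0.403]
contact_force: [-17.8, -3.4, 8.6]
width: 0.163
0.10263691259987162 -1.2096984500727848
[ -8.43874871 -17.92093603  -3.1757463 ]
```

Force is rising about 2.7 N per commanded mm with almost no travel (18 N against 8 N of spring), so the arm is on the stop. Confirming visually.

```bash
python3 - <<'E'
from h import *
im=optics.read_camera("wrist")[:,:,::-1]; t=optics.read_camera("top")[175:255,290:390,::-1]; s=optics.read_camera("scene")[190:260,300:390,::-1]
r=lambda a:cv2.resize(a,(400,300),interpolation=cv2.INTER_CUBIC)
cv2.imwrite("pics/w5.png",np.hstack([cv2.resize(im,(400,600)) if 0 else np.vstack([r(im),r(t)]),np.vstack([r(s),r(optics.read_camera("scene")[95:175,200:300,::-1])])]))
E
```

```text
(no output)
```

View pics/w5.png

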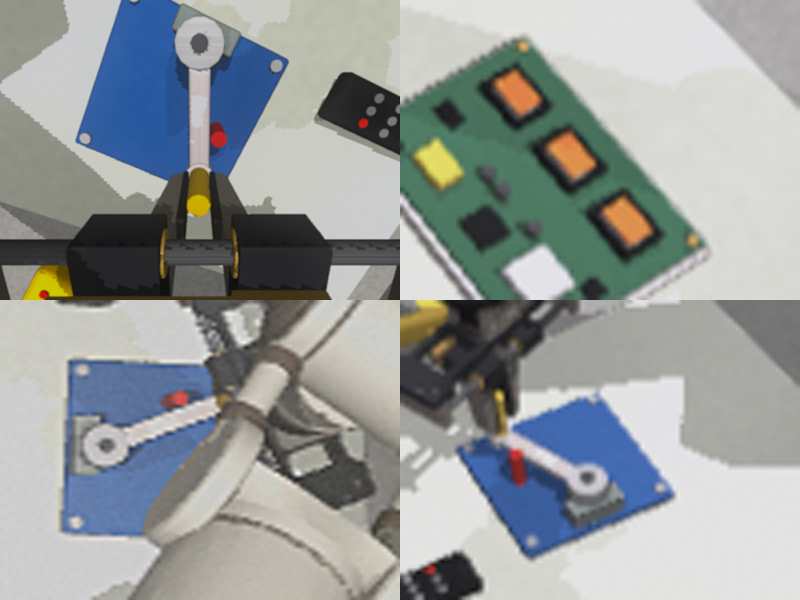

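The wrist tile shows the arm's side touching the red post at (213,138), with the fingers around the peg at (198,195). The board tile shows all three plugs flush in their sockets at (518,92), (570,155) and (625,220). Handing in.

```bash
python3 -c "
from bench import env
print(env.finish_job()); s=env.read_state(); print(s['time'],s['contact_force'],s['width'])"
```

```text
the job is handed in; nothing more can be done
None
the job is handed in; nothing more can be done
```

The job is handed in: all three plugs are home, and the fingers are holding the arm hard at its red stop.

- **Plugs:** I pressed all three with closed fingers. Each stopped at the same height (TCP 60.2 mm, so the plug top is at 43 mm as specified). The outer two took extra force (31–36 N) with no further travel. The middle one read 22 N at that height and was pushed 1 mm further without a reading.
- **Arm:** I gripped the yellow peg at 40 N and swung the arm anticlockwise along its arc. It is held with about 18 N along the push direction, against about 8 N of spring. Two more 2 mm commands moved it only 0.3–0.45 mm each. The wrist picture shows the arm's side against the red post.
- **Time:** about 16 s of the 51 s allowed.
- **Disagreements:**
  - The measured swing was about 0.88 rad against the nominal 0.9, within calibration error; I relied on the force and the picture instead.
  - The network marked the arm as the peg in one picture, so I used the colour and shape measurement there.
  - The top camera put the plugs about 5 mm off in y from the wrist camera; I used the wrist values.
- **Other items:** I touched no tools or other things, but I did not compare their positions before and after. The state could not be read after handing in.

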